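Advance the film-copying gate to its third click and lock it

ROBOT

A 6-joint arm with a two-finger parallel gripper is mounted at the origin on the work surface; the furniture and walls round the work are solid. World frame = base frame: x ahead of the robot, y to its left, z up, the work surface at z = 0. Lengths are in m, angles in rad, forces in N, time in s.
With the tool pointing down it reaches from about 0.4 to 0.825 m from the base axis. Payload 7 kg.
Tool frame: the origin (TCP) lies midway between the tips of the shut fingers; the grasp point (between the pads) lies 19 mm behind it; z points along the fingers, y is the line along which they close (so a half turn about z gives the same grasp; the last joint's range is limited). The gripper opens to 88 mm and grips with 3 to 60 N. Pads are 19 mm wide; open, the fingers measure 130 mm over their backs; the gripper's body (78 mm by 193 mm) begins 47 mm behind the grasp point.
Start: joints at [-0.837, 0.359, 0.012, 0, -1.224, -0.288], TCP at [0.291, -0.609, 0.227] pointing down, gripper open.
Joint ranges: [-3.07, 3.07], [-1.43, 2.12], [-1.02, 1.25], [-3.03, 1.67], [-3.05, -0], [-3.03, 3.03]. Speed limits (rad/s): [2.39, 2.39, 3.01, 3.14, 3.14, 3.14].

INTERFACE

Orientations are given as [roll, pitch, yaw] about the fixed x, y, z axes, in that order (R = Rz(yaw) Ry(pitch) Rx(roll)).
In Python, from station import get_state, grab_frame, calibration, job_done, boxes_of, regions_of, spot_point gives the robot as it stands. The module is installed in compiled form; this text tells all that it offers.
- The arm moves only by the tool arm_command, never from a script. Its argument "commands" is a list of rows, each an object of numbers: "tx", "ty", "tz": the shift along the tool's x, y, z each as a share of 25 cm, from -1 to 1; "twist": the turn about the tool's z as a share of 180 degrees, from -1 to 1. A call has exactly 8 rows; each row is the pose to reach, as a shift and turn from the pose commanded when the call began, along the tool's axes at that moment, turning the shorter way round; what a row does not reach only later rows make up. A row lasts 1/12 s, in which the tool goes at most 41.7 mm and 7.16 degrees, less where a joint would pass 70% of its speed; a pose out of reach is approached as far as the arm can. A call with a number of a shift or a turn outside -1 to 1 is refused whole. A call with a gripper value outside its range is refused whole. "claw" is the opening, from 0 (shut) to 1 (fully open), set as the call begins (left out, the last holds). The fingers move at their own pace and stop on an object; "grip_force" is the grip in N (left out, the last holds). Time passes only in rows, so rows that repeat a pose let the fingers close, or fill a call up. It gives the time, the measured TCP pose, the force, the opening and the grip force at its end, in the units of the state.
- get_state(): the state, without advancing time (a new reading comes with each control period).
- grab_frame(name): name is "scene" or "top"; returns the picture (384x512x3 uint8, red, green, blue); there is no depth.
- calibration(name): a dict with "camera_matrix" (3x3 intrinsics, pixels), "k1" (the pictures are not rectified: a ray, as slopes to the right and down, at radius r is drawn at 1 + k1 r^2 times it, then the intrinsics apply), "extrinsics" (4x4, takes a point from camera to world coordinates). Camera axes: x right, y down, z forward; pixel columns grow to the right and rows downward; lengths in m; the calibration is good to about 2 mm. A picture is of the moment at which its call begins. calibration takes no time and is no camera call.
- job_done(): hands the job in; it is judged then, once.
Trained networks look in the newest picture that a camera, given by its name, has taken for a name from the list of things; names that differ only in an ending like _2 or _b are one class to them, and where a whole thing is asked for, a point or a joint stands for the part that bears it (a point fixed in the world has none). Each returns a list of dicts, best first, with "score" (0 to 1); they miss things now and then, are a little off and sometimes report something else, mostly with a low value. They report only what shows in the picture. A call takes as long as a camera call.
- boxes_of(query, camera): "rect" ([left, top, right, bottom] in pixels, round what is visible of it).
- regions_of(query, camera): "region" (384x512 bool, what is visible of it) and "rect" ([left, top, right, bottom] in pixels, round what is visible of it).
- spot_point(query, camera): "uv" ([column, row] in pixels: a listed point, or the origin of a listed thing).
The state is a dict: "t": time; "q": joint angles; "qd": joint speeds; "joint_efforts": joint torques, N m; "eef_pos": TCP position; "ee_rot": TCP orientation; "force": force on the tool from outside, world axes, zero at the start; "moment": the same for the moment, N m; "width": finger opening in m; "gripper_force": force on a finger pad.
Only numpy, scipy, OpenCV 4.12 (cv2) and the standard library are available. Lean on these libraries where they do the work, as an engineer would, in place of code of your own. Each camera call takes 0.05 s, during which the arm holds its last target. There are 200 camera calls.

TASK

On the film-copying gate, push the black carrier along by its upright thumb tab, click by click from the right-hand end, until it rests in the third click and the transparency with three dots stands in the white window; do not run past the third click. Then push the small steel lock lever fully shut so the carrier cannot creep, and take the hand away. Only push with the fingertips: do not pinch the tab or the lever's knob, and leave the things lying around where they are.

Things in the scene. Friction and masses are not known exactly. Their poses are not given: they have to be found in the camera images.
- film_gate: Low grey lamp house 110 x 350 x 28 mm fixed to the table; origin: centre of its underside; x: across the carrier, away from the robot; y: along its length, the way the carrier is pushed (to the robot's left); z up. A black mask bridge (104 x 52 mm, top 44 mm high) spans its middle; the carrier runs under it.
- window (a point): Centre of the white window, seen through the mask bridge's 36 x 22 mm opening in the middle of the gate, 33 mm above the table.
- thumb_tab (a point): Centre of the carrier's upright black thumb tab: a ribbed plate 36 mm wide across the travel, 8 mm thick along it, its middle 52 and its top 68 mm above the table (carrier's deck 39 mm high round the tab's foot, else 36 mm). It stands 180 mm to the right of the window when the carrier is home.
- carrier (a joint): Travel of the carrier along the gate's +y in m. 0 is home, at the right-hand stop. A sprung roller makes clicks every 28 mm: 0.028 first, 0.056 second, 0.084 third, 0.112, 0.140 fifth. About 5 N frees it from a click, midway the push drops and it snaps by itself into the next. It may start at home or in or near click one or two.
- lock_lever (a joint): Angle in rad of the steel lock lever about its upright pivot on the bridge. 0 is shut (a stop): the lever lies along the gate's +y from the pivot and its pin stands in a slot of the carrier's near edge. It grows as the knob swings towards the robot; starts open at 0.75 to 0.95. Friction (about 1 N at the knob) keeps it where it is left. The pin enters only if the carrier sits in a click; else it stops near 0.17.
- lock_knob (a point): Centre of the round black knob that stands up from the lever's end: 16 mm in diameter, 28 mm tall, its middle 63 and its top 77 mm above the table, 66 mm from the pivot axis. The lever under it is 10 mm wide.
- lock_pivot (a point): Point on the lock lever's pivot axis at the height of the knob's middle.
- marker: White and green marker pen, 17 x 135 x 16 mm, lying behind the gate; bystander, not to be disturbed. Origin: centre of its underside.
- pigment_jar: Small glass jar with a cork, 46 mm wide, 71 mm tall, behind the gate's left half; bystander. Origin: centre of its underside.
- eraser_block: Grey putty eraser, 22 x 42 x 12 mm, beyond the gate's left end; bystander. Origin: centre of its underside.
- charcoal_box: Flat dark green tin, 66 x 118 x 25 mm, beyond the gate's right end; bystander. Origin: centre of its underside.
- tape_roll: Roll of masking tape lying flat, 103 mm across, 25 mm high, in front of the gate's right half; bystander. Origin: centre of its underside.
- brush: Short brush lying flat, 45 x 200 x 41 mm, in front of the gate's left end; bystander. Origin: centre of its underside.

How it is judged:
By the outcome, as a careful person would: the job done as asked, in the order asked, and still so for the second after the job is handed in, with the robot touching nothing.
It also fails if it takes over 64 s, if anything falls off the work surface, if the arm or the gripper's body presses on something with over 40 N, if the wrist force passes 120 N, or if a joint passes its speed limit or range.

## Working session

There is one attempt and no reset: what is moved stays moved. The work goes in short steps, Python scripts to look and compute and a tool call to move; the robot and the scene stay as the last step left them, time stands still between calls to the robot, and variables do not carry over. Pictures are saved under pics/ and viewed, at most 10 in all, crops included, and the job is handed in when it is done.

Besides the shell and the picture viewer there is one more tool, called after "Emit:" as name(argument=value, ...) on one line, values as JSON. arm_command: Moves the arm, as the interface text tells. Shift numbers are shares of 25 cm and turn numbers shares of 180 degrees, none past 1 either way. Its arguments: {"type":"object","properties":{"commands":{"type":"array"},"claw":{"type":"number"},"grip_force":{"type":"number"}},"required":["commands"]}

```bash
mkdir -p pics
cat > h.py <<'E'
import numpy as np, cv2
from station import *
from scipy.optimize import least_squares
def ray(name,uv):
    c=calibration(name);K=np.array(c["camera_matrix"]);E=np.array(c["extrinsics"])
    d=np.array([(uv[0]-K[0,2])/K[0,0],(uv[1]-K[1,2])/K[1,1]])
    s=d.copy()
    for _ in range(20): s=d/(1+c["k1"]*(s@s))
    v=E[:3,:3]@np.array([s[0],s[1],1]);return E[:3,3],v/np.linalg.norm(v)
def atz(name,uv,z):
    o,v=ray(name,uv);return o+v*(z-o[2])/v[2]
def tri(a,b):
    (o,v),(p,w)=ray("scene",a),ray("top",b)
    s=np.linalg.lstsq(np.c_[v,-w],p-o,rcond=None)[0]
    return (o+v*s[0]+p+w*s[1])/2,np.linalg.norm(o+v*s[0]-p-w*s[1])
def save(name,f,box=None,k=1):
    im=grab_frame(name)
    if box: im=im[box[1]:box[3],box[0]:box[2]]
    cv2.imwrite("pics/"+f,cv2.resize(im[:,:,::-1],None,fx=k,fy=k,interpolation=cv2.INTER_CUBIC))
E
python3 - <<'E'
from h import *
a=grab_frame("scene");b=grab_frame("top")
cv2.imwrite("pics/s0.png",a[:,:,::-1]);cv2.imwrite("pics/t0.png",b[:,:,::-1])
Z=dict(window=.033,thumb_tab=.052,lock_knob=.063,lock_pivot=.063,film_gate=0)
for q,z in Z.items():
    r={}
    for c in("scene","top"):
        l=spot_point(q,c)
        if l: r[c]=l[0]["uv"];print(q,c,np.round(l[0]["uv"],1),round(l[0]["score"],2),np.round(atz(c,l[0]["uv"],z),4))
    if len(r)==2: p,e=tri(r["scene"],r["top"]);print("  tri",p.round(4),e.round(4))
s=get_state();print(s)
E
```

```text
window scene [250.7 194.2] 0.6 [0.5347 0.0503 0.033 ]
window top [253.2 196.4] 0.7 [0.5366 0.0458 0.033 ]
  tri [0.5373 0.0461 0.0285] 0.0006
thumb_tab scene [280.  162.7] 0.9 [ 0.5322 -0.0723  0.052 ]
thumb_tab top [299.5 195. ] 0.55 [ 0.5359 -0.073   0.052 ]
  tri [ 0.5348 -0.0738  0.0501] 0.0029
lock_knob scene [255.2 212.7] 0.48 [0.4725 0.1215 0.063 ]
lock_knob top [157.3 178.9] 0.74 [0.5829 0.2883 0.063 ]
  tri [0.4912 0.2271 0.1721] 0.1581
lock_pivot scene [256.  190.5] 0.76 [0.5127 0.0608 0.063 ]
lock_pivot top [247.7 200.6] 0.61 [0.523  0.0595 0.063 ]
  tri [0.5199 0.0576 0.0579] 0.0083
film_gate scene [250.3 203.9] 0.92 [0.5365 0.049  0.    ]
film_gate top [256.3 192.3] 0.96 [0.551  0.0378 0.    ]
  tri [ 0.5498  0.0362 -0.016 ] 0.007
{'t': 0.6, 'q': array([-8.36883132e-01,  3.58558661e-01,  1.18961297e-02,  3.38429884e-05,
       -1.22407211e+00, -2.88122389e-01]), 'qd': array([ 0.00169246,  0.00131275,  0.00125688,  0.00072524, -0.00095095,
       -0.00100971]), 'joint_efforts': array([ 2.51819940e-03, -5.81991041e+01,  2.93182361e+01,  6.99966967e+00,
        1.24251010e-02, -1.16211731e-05]), 'eef_pos': array([ 0.29102559, -0.60902895,  0.22659241]), 'ee_rot': array([-3.14152446e+00, -1.29882827e-05, -2.69579035e+00]), 'force': array([-0.04140843, -0.15650033,  0.64608791]), 'moment': array([ 0.06636213, -0.02091266,  0.00441202]), 'gripper_force': 0.0, 'width': 0.08770962477203871}
```

Run:
```python
import cv2,numpy as np
a=cv2.imread("pics/s0.png");b=cv2.imread("pics/t0.png")
cv2.imwrite("pics/s1.png",cv2.resize(a[110:290,150:400],(800,576),interpolation=2))
cv2.imwrite("pics/t1.png",cv2.resize(b[110:290,130:380],(800,576),interpolation=2))
```

```text
(no output)
```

View pics/s1.png

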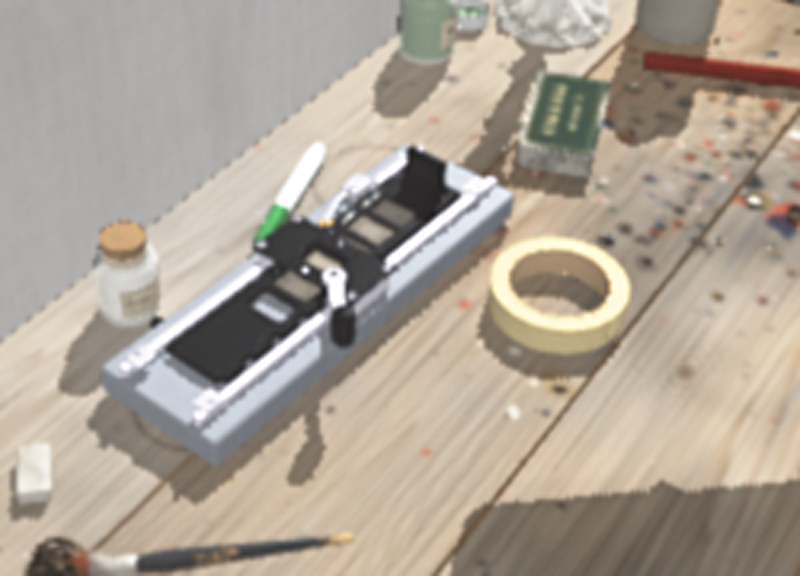

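View pics/t1.png

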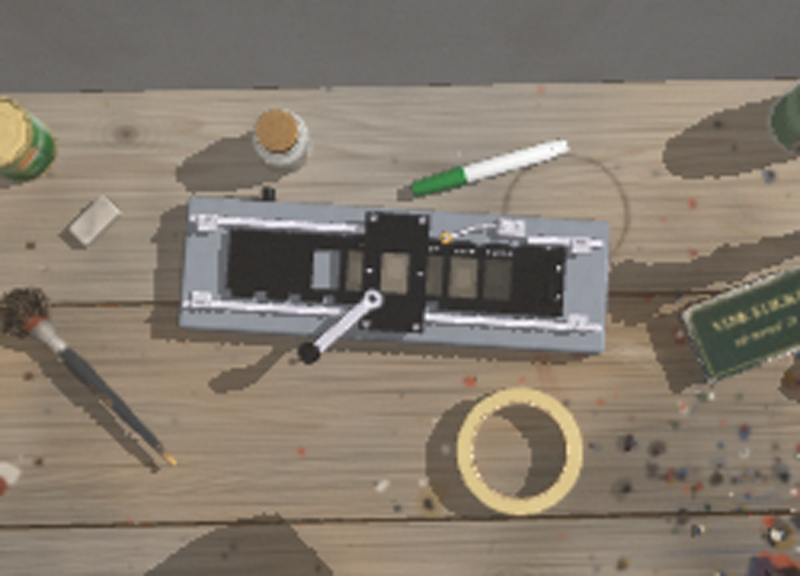

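The scene view shows the gate, with the tab plate at crop (427,178) and the knob at (343,328). In the top view the knob is at (308,352), the pivot at (373,299) and the tab near (560,283). The network's knob point in the top view is actually the jar/post, so I'm rejecting it.

Run:
```python
from h import *
S=lambda x,y:(150+x/3.2-.35,110+y/3.2-.35)
T=lambda x,y:(130+x/3.2-.35,110+y/3.2-.35)
for n,a,b in[("knobtop",S(343,313),T(308,352)),("pivot",S(333,273),T(373,299)),("win",S(324,262),T(395,272))]:
    print(n,[x.round(4) for x in (tri(a,b))])
print("knob@77",atz("top",T(308,352),.077),atz("scene",S(343,313),.077))
print("pivot",atz("top",T(373,299),.052),atz("scene",S(333,273),.052))
c=[atz("top",T(*p),.028) for p in[(190,197),(608,222),(604,353),(180,327)]]
print(np.round(c,4),np.mean(c,0))
ax=(c[0]-c[1]+c[3]-c[2]);print("axis yaw err",np.degrees(np.arctan2(-ax[0],ax[1])),np.linalg.norm(ax)/2)
for p in[(427,150),(410,150),(445,166),(427,178)]: print("tab",p,atz("scene",S(*p),.068 if p[1]<170 else .052))
print("tab top",atz("top",T(560,283),.068))
grab_frame("top");grab_frame("scene")
for cam in("top","scene"):
  for q in("thumb_tab","lock_knob","lock_lever"):
    for l in boxes_of(q,cam)[:2]: print(cam,q,np.round(l["rect"],1),round(l["score"],2))
b=cv2.imread("pics/t0.png")
cv2.imwrite("pics/t2.png",cv2.resize(b[160:235,215:330],(800,522),interpolation=2))
```

```text
knobtop [array([0.4748, 0.1139, 0.0715]), np.float64(0.0019)]
pivot [array([0.5176, 0.0635, 0.049 ]), np.float64(0.001)]
win [array([0.5396, 0.0453, 0.0356]), np.float64(0.003)]
knob@77 [0.47535853 0.1138378  0.077     ] [0.47065704 0.11838486 0.077     ]
pivot [0.51776433 0.06369486 0.052     ] [0.5151775  0.06614273 0.052     ]
[[ 0.6072  0.214   0.028 ]
 [ 0.5797 -0.1298  0.028 ]
 [ 0.4721 -0.1228  0.028 ]
 [ 0.5     0.2223  0.028 ]] [0.53975005 0.04594883 0.028     ]
axis yaw err -4.607363865942225 0.3455623297481543
tab (427, 150) [ 0.52896644 -0.07991704  0.068     ]
tab (410, 150) [ 0.53964407 -0.07209716  0.068     ]
tab (445, 166) [ 0.5067988  -0.07055747  0.068     ]
tab (427, 178) [ 0.52030443 -0.06785988  0.052     ]
tab top [ 0.52609828 -0.08398382  0.068     ]
top thumb_tab [197.1 178.8 308.5 208.9] 0.95
top thumb_tab [341.7 192.4 393.2 230.9] 0.39
top lock_lever [200.1 181.5 305.2 208.2] 0.52
top lock_lever [222.1 198.2 249.3 225.6] 0.5
scene thumb_tab [200.4 155.1 293.  231.9] 0.68
scene lock_lever [250.9 195.6 260.7 219.6] 0.56
scene lock_lever [201.5 156.8 296.  228.3] 0.52
```

View pics/t2.png

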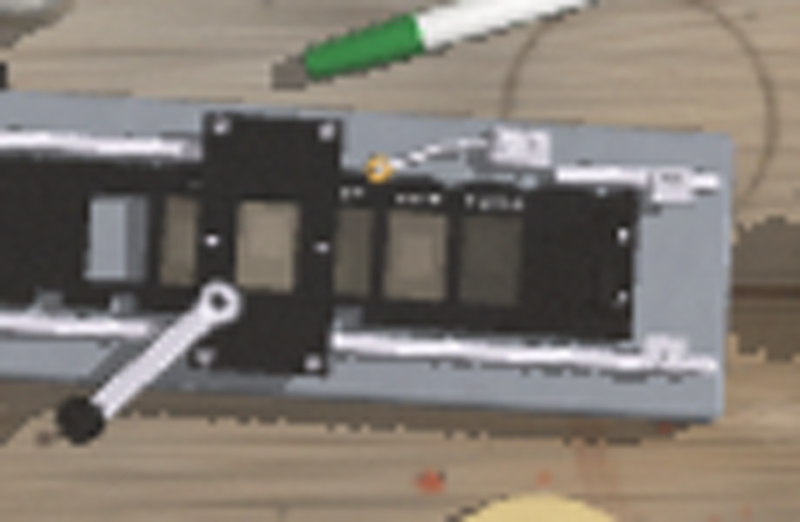

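The top crop shows the window at (268,247). One frame pitch is about 28 mm, and there are three frames to the right of the window, so the carrier sits in click two with the tab about 124 mm from the window. It needs one more click.

```bash
cat >> h.py <<'E'
def shares(tgt,yaw=None):
    s=get_state();p=s["eef_pos"]; r,pi_,y=s["ee_rot"]
    from scipy.spatial.transform import Rotation as R
    M=R.from_euler("xyz",s["ee_rot"]).as_matrix()
    d=M.T@(np.array(tgt)-p)/.25
    tw=None if yaw is None else -((np.degrees(y)*-1+yaw+180)%360-180)/180
    print("t",s["t"],"pos",p.round(4),"yaw",np.degrees(y).round(1),"F",s["force"].round(1),"-> share",d.round(3),"twist",tw)
E
python3 - <<'E'
from h import *
shares([.527,-.106,.15],-94.6)
E
```

```text
t 1.0 pos [ 0.291  -0.609   0.2266] yaw -154.5 F [ 0.7 -0.2  0.4] -> share [-1.719  1.408  0.306] twist -0.33254302125007246
```

Emit:
arm_command(commands=[{"tx": -0.13,"ty": 0.1,"tz": 0,"twist": -0.04},{"tx": -0.25,"ty": 0.2,"tz": 0,"twist": -0.08},{"tx": -0.38,"ty": 0.3,"tz": 0,"twist": -0.12},{"tx": -0.5,"ty": 0.4,"tz": 0,"twist": -0.16},{"tx": -0.62,"ty": 0.5,"tz": 0,"twist": -0.2},{"tx": -0.74,"ty": 0.6,"tz": 0,"twist": -0.24},{"tx": -0.86,"ty": 0.7,"tz": 0,"twist": -0.28},{"tx": -0.97,"ty": 0.8,"tz": 0,"twist": -0.31}], claw=0)

```text
t: 1.67
eef_pos: [0.4243, -0.3222, 0.2269]
ee_rot: [-3.141, -0.0, -1.715]
force: [2.1, -0.3, 1.0]
width: 0.0396
gripper_force: 0.0
```

Run:
```python
from h import *
shares([.527,-.106,.12],-94.6)
```

```text
t 1.6667 pos [ 0.4243 -0.3222  0.2269] yaw -98.3 F [ 2.1 -0.3  1. ] -> share [-0.915 -0.282  0.428] twist -0.020424984965298956
```

Emit:
arm_command(commands=[{"tx": -0.14,"ty": -0.05,"tz": 0.05,"twist": -0.01},{"tx": -0.29,"ty": -0.1,"tz": 0.12,"twist": -0.023},{"tx": -0.43,"ty": -0.15,"tz": 0.19,"twist": -0.023},{"tx": -0.57,"ty": -0.19,"tz": 0.26,"twist": -0.023},{"tx": -0.7,"ty": -0.23,"tz": 0.33,"twist": -0.023},{"tx": -0.82,"ty": -0.26,"tz": 0.39,"twist": -0.023},{"tx": -0.91,"ty": -0.28,"tz": 0.43,"twist": -0.023},{"tx": -0.915,"ty": -0.282,"tz": 0.43,"twist": -0.023}])

```text
t: 2.33
eef_pos: [0.528, -0.1054, 0.1169]
ee_rot: [3.139, -0.0, -1.647]
force: [-0.2, -1.0, 0.9]
width: 0.0002
gripper_force: 0.0
```

Run:
```python
from h import *
save("scene","s3.png",(210,110,360,240),5)
shares([.527,-.106,.052],-94.6)
```

```text
t 2.3833 pos [ 0.528  -0.1065  0.1179] yaw -94.3 F [-0.3 -0.5  0.6] -> share [-0.002  0.003  0.264] twist 0.001407962310329304
```

View pics/s3.png

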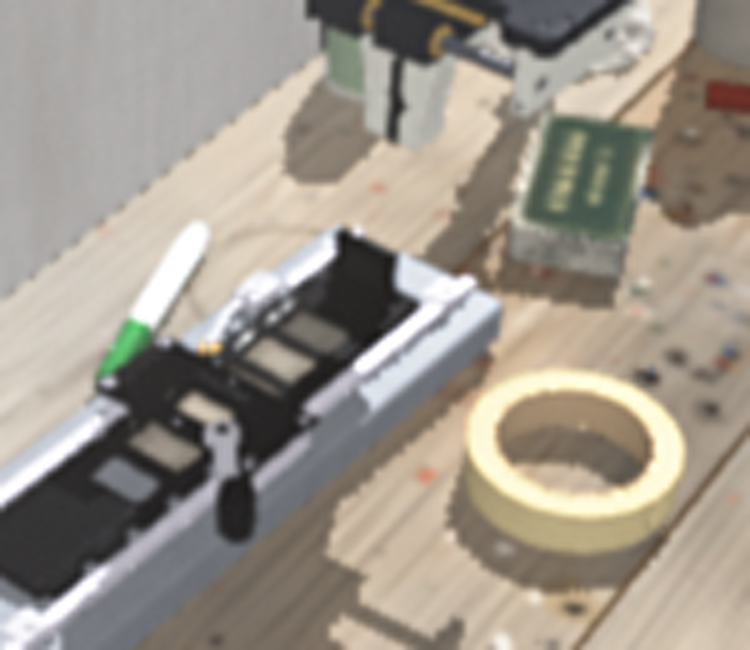

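Shut fingers hang above and behind the tab, at (405,95). The tab's plate is at (365,270). Lowering.

Emit:
arm_command(commands=[{"tz": 0.06},{"tz": 0.12},{"tz": 0.18},{"tz": 0.22},{"tz": 0.25},{"tz": 0.265},{"tz": 0.27},{"tz": 0.27}])

```text
invalid input
```

Run:
```python
from h import *
save("scene","s4.png",(230,120,330,200),8)
shares([.529,-.078,.052],-94.6)
```

```text
t 2.4333 pos [ 0.5279 -0.1076  0.1187] yaw -94.4 F [-0.2  0.8  0.4] -> share [-0.118  0.004  0.267] twist 0.0011616584631178107
```

View pics/s4.png

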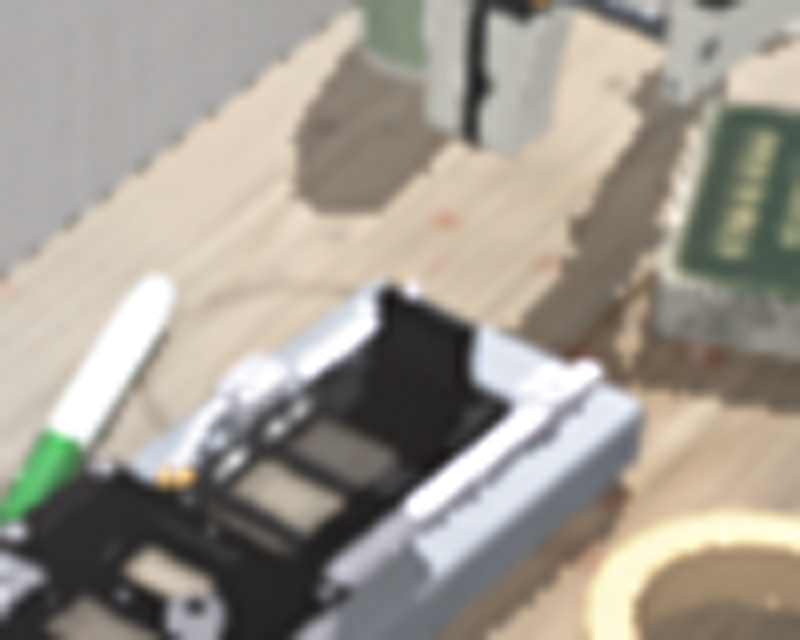

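Rows need all four keys, so that call was refused. The picture is unchanged: the tab's top edge runs from (385,290) to (470,330).

Emit:
arm_command(commands=[{"tx": 0,"ty": 0,"tz": 0.06,"twist": 0},{"tx": 0,"ty": 0,"tz": 0.12,"twist": 0},{"tx": 0,"ty": 0,"tz": 0.18,"twist": 0},{"tx": 0,"ty": 0,"tz": 0.22,"twist": 0},{"tx": 0,"ty": 0,"tz": 0.25,"twist": 0},{"tx": 0,"ty": 0,"tz": 0.265,"twist": 0},{"tx": 0,"ty": 0,"tz": 0.27,"twist": 0},{"tx": 0,"ty": 0,"tz": 0.27,"twist": 0}])

```text
t: 3.1
eef_pos: [0.5279, -0.1087, 0.0518]
ee_rot: [-3.141, -0.0, -1.65]
force: [-0.1, -0.7, -0.2]
width: 0.0005
gripper_force: 0.0
```

Emit:
arm_command(commands=[{"tx": -0.015,"ty": 0,"tz": 0,"twist": 0},{"tx": -0.03,"ty": 0,"tz": 0,"twist": 0},{"tx": -0.04,"ty": 0,"tz": 0,"twist": 0},{"tx": -0.048,"ty": 0,"tz": 0,"twist": 0},{"tx": -0.056,"ty": 0,"tz": 0,"twist": 0},{"tx": -0.064,"ty": 0,"tz": 0,"twist": 0},{"tx": -0.072,"ty": 0,"tz": 0,"twist": 0},{"tx": -0.08,"ty": 0,"tz": 0,"twist": 0}])

```text
t: 3.77
eef_pos: [0.5293, -0.0891, 0.0518]
ee_rot: [3.142, -0.001, -1.649]
force: [0.1, -6.2, 1.1]
width: 0.0003
gripper_force: 2.8
```

Emit:
arm_command(commands=[{"tx": -0.008,"ty": 0,"tz": 0,"twist": 0},{"tx": -0.016,"ty": 0,"tz": 0,"twist": 0},{"tx": -0.022,"ty": 0,"tz": 0,"twist": 0},{"tx": -0.028,"ty": 0,"tz": 0,"twist": 0},{"tx": -0.034,"ty": 0,"tz": 0,"twist": 0},{"tx": -0.04,"ty": 0,"tz": 0,"twist": 0},{"tx": -0.046,"ty": 0,"tz": 0,"twist": 0},{"tx": -0.05,"ty": 0,"tz": 0,"twist": 0}])

```text
t: 4.43
eef_pos: [0.5303, -0.0756, 0.0515]
ee_rot: [-3.142, 0.0, -1.65]
force: [-0.9, -0.3, 0.1]
width: 0.0006
gripper_force: 0.2
```

Run:
```python
from h import *
save("top","t5.png",(215,160,330,235),6)
shares([.529,-.078,.052])
```

```text
t 4.4833 pos [ 0.5304 -0.0755  0.0515] yaw -94.5 F [0.1 0.5 0. ] -> share [ 0.01   0.005 -0.002] twist None
```

View pics/t5.png

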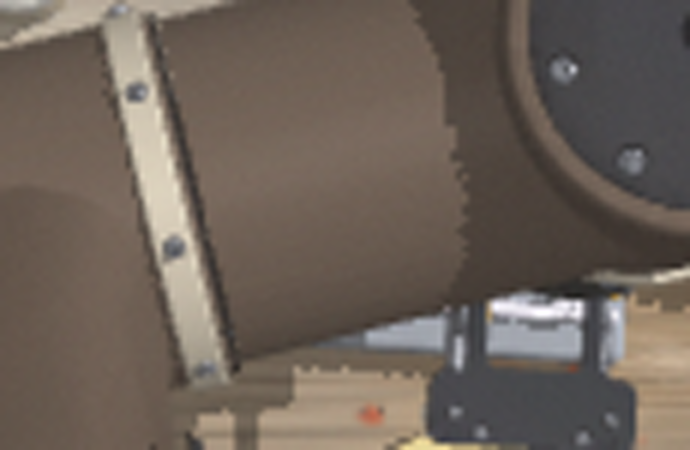

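Top view is blocked by the arm, but the push force dropped to zero, so it snapped on. I'll withdraw toward the lever's near side and look again.

Emit:
arm_command(commands=[{"tx": 0.03,"ty": 0,"tz": 0,"twist": 0},{"tx": 0.05,"ty": 0,"tz": -0.05,"twist": 0},{"tx": 0.05,"ty": 0,"tz": -0.2,"twist": 0},{"tx": 0.05,"ty": 0.1,"tz": -0.33,"twist": 0},{"tx": -0.05,"ty": 0.25,"tz": -0.35,"twist": 0},{"tx": -0.15,"ty": 0.38,"tz": -0.35,"twist": 0},{"tx": -0.3,"ty": 0.44,"tz": -0.35,"twist": 0},{"tx": -0.45,"ty": 0.46,"tz": -0.35,"twist": 0}])

```text
t: 5.15
eef_pos: [0.4215, 0.0449, 0.1395]
ee_rot: [-3.141, 0.001, -1.652]
force: [1.1, -0.7, 0.1]
width: 0.0004
gripper_force: 0.0
```

Run:
```python
from h import *
a=grab_frame("scene")[110:240,180:320];b=grab_frame("top")[160:235,190:330]
v=np.vstack([cv2.resize(a,(560,300*520//300*1//1))[:300*0+520] if 0 else cv2.resize(a,(323,300),interpolation=2)[:, :],]) if 0 else None
A=cv2.resize(a,(323,300),interpolation=cv2.INTER_CUBIC);B=cv2.resize(b,(560,300),interpolation=cv2.INTER_CUBIC)
im=np.zeros((600,800,3),np.uint8);im[:300,:560]=B;im[300:,:323]=A
im[300:,330:800]=cv2.resize(a[20:100,30:130],(470,300),interpolation=cv2.INTER_CUBIC)
cv2.imwrite("pics/c6.png",im[:,:,::-1])
for c in("scene","top"):
  for l in spot_point("thumb_tab",c)[:1]: print(c,l["score"],atz(c,l["uv"],.052))
shares([.435,.112,.06],-94.6)
```

```text
scene 0.86 [ 0.53218051 -0.06158349  0.052     ]
top 0.56 [ 0.5411334  -0.05364736  0.052     ]
t 5.35 pos [0.4244 0.0461 0.1393] yaw -94.3 F [-0.8 -0.4 -0. ] -> share [-0.266 -0.022  0.317] twist 0.0014668453809881675
```

View pics/c6.png

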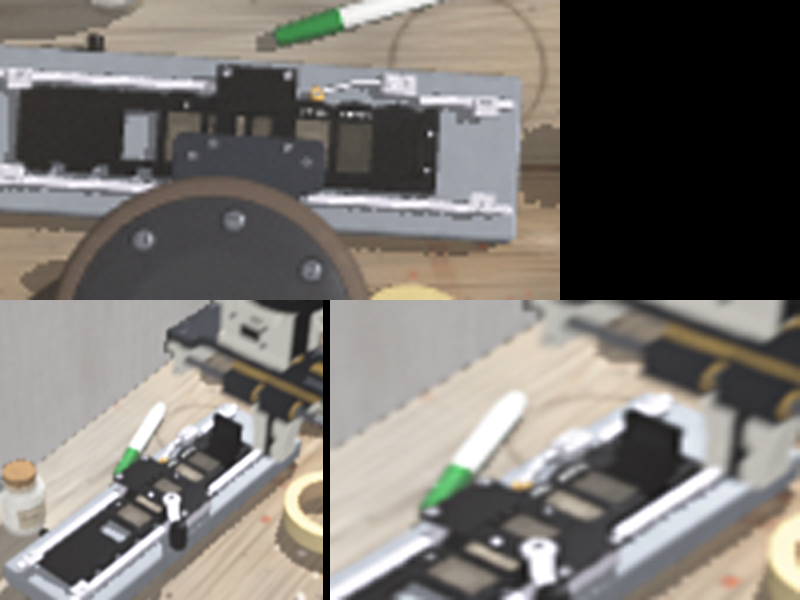

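The window shows two half frames with the divider between them (top crop at 240–262,125). The carrier is about 8 mm short of click three, held by friction. I'll go back and push it gently on.

Emit:
arm_command(commands=[{"tx": 0.14,"ty": -0.1,"tz": 0,"twist": 0},{"tx": 0.28,"ty": -0.2,"tz": 0,"twist": 0},{"tx": 0.4,"ty": -0.3,"tz": 0,"twist": 0},{"tx": 0.48,"ty": -0.4,"tz": 0,"twist": 0},{"tx": 0.5,"ty": -0.46,"tz": 0.05,"twist": 0},{"tx": 0.5,"ty": -0.46,"tz": 0.18,"twist": 0},{"tx": 0.5,"ty": -0.46,"tz": 0.3,"twist": 0},{"tx": 0.5,"ty": -0.46,"tz": 0.35,"twist": 0}])

```text
t: 6.02
eef_pos: [0.5266, -0.0911, 0.0473]
ee_rot: [3.136, -0.001, -1.654]
force: [-0.7, 0.4, -0.0]
width: 0.0006
gripper_force: 0.0
```

Emit:
arm_command(commands=[{"tx": -0.015,"ty": 0,"tz": 0,"twist": 0},{"tx": -0.03,"ty": 0,"tz": 0,"twist": 0},{"tx": -0.04,"ty": 0,"tz": 0,"twist": 0},{"tx": -0.045,"ty": 0,"tz": 0,"twist": 0},{"tx": -0.05,"ty": 0,"tz": 0,"twist": 0},{"tx": -0.055,"ty": 0,"tz": 0,"twist": 0},{"tx": -0.06,"ty": 0,"tz": 0,"twist": 0},{"tx": -0.06,"ty": 0,"tz": 0,"twist": 0}])

```text
t: 6.68
eef_pos: [0.5307, -0.0732, 0.0521]
ee_rot: [-3.141, 0.0, -1.649]
force: [0.3, -0.0, -0.6]
width: 0.0002
gripper_force: 0.0
```

Run:
```python
from h import *
a=grab_frame("scene");cv2.imwrite("pics/raw7.png",a[:,:,::-1])
for l in spot_point("thumb_tab","scene")[:1]: print(l["score"],atz("scene",l["uv"],.052))
shares([.529,-.068,.052])
```

```text
0.97 [ 0.52955209 -0.04249559  0.052     ]
t 6.7833 pos [ 0.5305 -0.0734  0.0518] yaw -94.5 F [0.6 0.5 0.9] -> share [-0.021  0.008 -0.001] twist None
```

Emit:
arm_command(commands=[{"tx": 0.03,"ty": 0,"tz": 0,"twist": 0},{"tx": 0.04,"ty": 0,"tz": -0.05,"twist": 0},{"tx": 0.04,"ty": 0,"tz": -0.2,"twist": 0},{"tx": 0.04,"ty": 0.1,"tz": -0.33,"twist": 0},{"tx": 0.04,"ty": 0.25,"tz": -0.35,"twist": 0},{"tx": 0.04,"ty": 0.4,"tz": -0.35,"twist": 0},{"tx": 0.04,"ty": 0.5,"tz": -0.35,"twist": 0},{"tx": 0.04,"ty": 0.5,"tz": -0.35,"twist": 0}])

```text
t: 7.45
eef_pos: [0.4001, -0.0744, 0.139]
ee_rot: [3.141, 0.001, -1.651]
force: [-0.5, -0.2, -0.4]
width: 0.0008
gripper_force: 0.0
```

Run:
```python
from h import *
a=grab_frame("scene")[120:220,200:320];b=grab_frame("top")[160:235,190:330]
im=np.zeros((600,800,3),np.uint8)
im[:300,:560]=cv2.resize(b,(560,300),interpolation=2);im[300:,:360]=cv2.resize(a,(360,300),interpolation=2)
cv2.imwrite("pics/c8.png",im[:,:,::-1])
for c in("scene","top"):
  for l in spot_point("thumb_tab",c)[:1]: print(c,l["score"],atz(c,l["uv"],.052))
shares([.42,.108,.06],-94.6)
```

```text
scene 0.94 [ 0.52653505 -0.04371084  0.052     ]
top 0.91 [ 0.53512231 -0.04503493  0.052     ]
t 7.65 pos [ 0.4059 -0.0738  0.1394] yaw -94.5 F [ 0.2 -0.3 -0.8] -> share [-0.729  0.001  0.318] twist 0.0005062053259741282
```

View pics/c8.png

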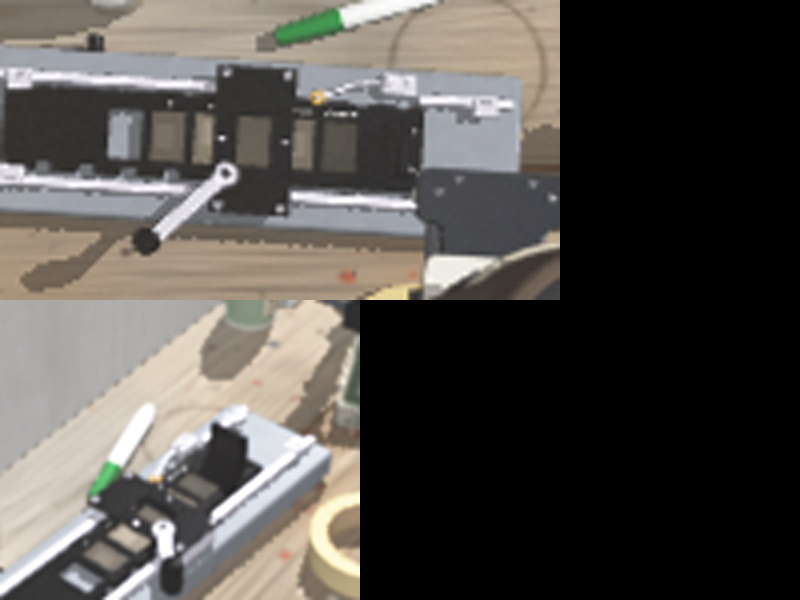

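The carrier is in click three: the rightmost frame is at (340,145), about 57 mm from the window at (253,140). The knob is still open at (146,240). Next, the lever.

Emit:
arm_command(commands=[{"tx": -0.15,"ty": 0,"tz": 0,"twist": 0},{"tx": -0.3,"ty": 0,"tz": 0,"twist": 0},{"tx": -0.45,"ty": 0,"tz": 0,"twist": 0},{"tx": -0.6,"ty": 0,"tz": 0.05,"twist": 0},{"tx": -0.7,"ty": 0,"tz": 0.12,"twist": 0},{"tx": -0.76,"ty": 0,"tz": 0.2,"twist": 0},{"tx": -0.76,"ty": 0,"tz": 0.29,"twist": 0},{"tx": -0.76,"ty": 0,"tz": 0.31,"twist": 0}])

```text
t: 8.32
eef_pos: [0.4192, 0.1157, 0.0583]
ee_rot: [3.137, -0.004, -1.649]
force: [-1.0, 0.3, -0.8]
width: 0.0005
gripper_force: 0.0
```

Run:
```python
from h import *
shares([.445,.116,.06],-94.6);shares([.494,.131,.06])
```

```text
t 8.3167 pos [0.4192 0.1157 0.0583] yaw -94.5 F [-1.   0.3 -0.8] -> share [-0.009 -0.103 -0.007] twist 0.000727698580551185
t 8.3167 pos [0.4192 0.1157 0.0583] yaw -94.5 F [-1.   0.3 -0.8] -> share [-0.084 -0.294 -0.008] twist None
```

Emit:
arm_command(commands=[{"tx": -0.005,"ty": -0.05,"tz": 0,"twist": 0},{"tx": -0.01,"ty": -0.1,"tz": 0,"twist": 0},{"tx": -0.02,"ty": -0.13,"tz": 0,"twist": 0},{"tx": -0.035,"ty": -0.16,"tz": 0,"twist": 0},{"tx": -0.05,"ty": -0.185,"tz": 0,"twist": 0},{"tx": -0.06,"ty": -0.21,"tz": 0,"twist": 0},{"tx": -0.07,"ty": -0.23,"tz": 0,"twist": 0},{"tx": -0.075,"ty": -0.25,"tz": 0,"twist": 0}])

```text
t: 8.98
eef_pos: [0.4845, 0.1295, 0.0617]
ee_rot: [3.142, -0.0, -1.65]
force: [-1.9, 0.2, -0.1]
width: 0.0003
gripper_force: 0.7
```

Emit:
arm_command(commands=[{"tx": -0.002,"ty": -0.01,"tz": 0,"twist": 0},{"tx": -0.004,"ty": -0.02,"tz": 0,"twist": 0},{"tx": -0.006,"ty": -0.026,"tz": 0,"twist": 0},{"tx": -0.008,"ty": -0.032,"tz": 0,"twist": 0},{"tx": -0.01,"ty": -0.038,"tz": 0,"twist": 0},{"tx": -0.01,"ty": -0.044,"tz": 0,"twist": 0},{"tx": -0.01,"ty": -0.044,"tz": 0,"twist": 0},{"tx": -0.01,"ty": -0.044,"tz": 0,"twist": 0}])

```text
t: 9.65
eef_pos: [0.4952, 0.1312, 0.0616]
ee_rot: [-3.141, 0.0, -1.65]
force: [-1.2, 0.3, 0.2]
width: 0.0004
gripper_force: 0.0
```

Run:
```python
from h import *
a=grab_frame("scene")[130:230,200:320];b=grab_frame("top")[160:235,190:330]
im=np.zeros((600,800,3),np.uint8)
im[:200,:373]=cv2.resize(b,(373,200),interpolation=2);im[200:,:480]=cv2.resize(a,(480,400),interpolation=2)
cv2.imwrite("pics/c9.png",im[:,:480,::-1])
shares([.494,.131,.06])
```

```text
t 9.75 pos [0.4951 0.1312 0.0617] yaw -94.5 F [ 0.2  1.1 -0.7] -> share [0.001 0.004 0.007] twist None
```

View pics/c9.png

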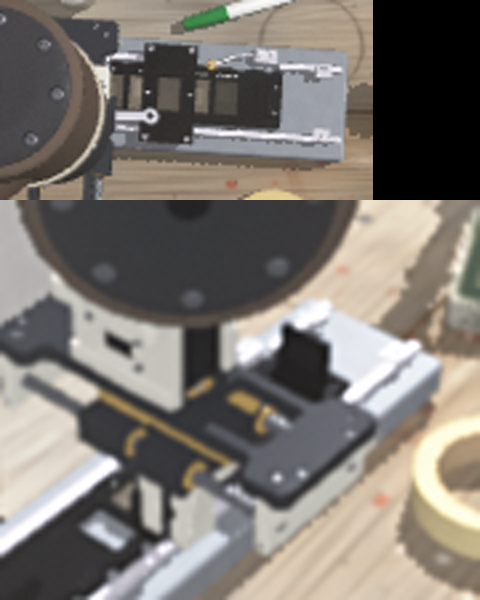

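The lever looks nearly parallel to the gate (pivot at (150,116), lever running left), but I haven't felt the stop. I'll push on slowly.

Emit:
arm_command(commands=[{"tx": 0,"ty": -0.004,"tz": 0,"twist": 0},{"tx": 0,"ty": -0.008,"tz": 0,"twist": 0},{"tx": 0,"ty": -0.012,"tz": 0,"twist": 0},{"tx": 0,"ty": -0.016,"tz": 0,"twist": 0},{"tx": 0,"ty": -0.016,"tz": 0,"twist": 0},{"tx": 0,"ty": -0.016,"tz": 0,"twist": 0},{"tx": 0,"ty": -0.016,"tz": 0,"twist": 0},{"tx": 0,"ty": -0.016,"tz": 0,"twist": 0}])

```text
t: 10.42
eef_pos: [0.4989, 0.1308, 0.0616]
ee_rot: [3.142, 0.0, -1.65]
force: [-1.7, 1.4, 0.7]
width: 0.0
gripper_force: 0.8
```

Emit:
arm_command(commands=[{"tx": 0,"ty": -0.004,"tz": 0,"twist": 0},{"tx": 0,"ty": -0.008,"tz": 0,"twist": 0},{"tx": 0,"ty": -0.012,"tz": 0,"twist": 0},{"tx": 0,"ty": -0.016,"tz": 0,"twist": 0},{"tx": 0,"ty": -0.016,"tz": 0,"twist": 0},{"tx": 0,"ty": -0.016,"tz": 0,"twist": 0},{"tx": 0,"ty": -0.016,"tz": 0,"twist": 0},{"tx": 0,"ty": -0.016,"tz": 0,"twist": 0}])

```text
t: 11.08
eef_pos: [0.5, 0.1306, 0.0612]
ee_rot: [3.137, -0.001, -1.65]
force: [-16.0, 9.3, 9.5]
width: 0.0003
gripper_force: 8.7
```

Firm stop felt. Withdrawing and checking.

Emit:
arm_command(commands=[{"tx": 0,"ty": 0.05,"tz": 0,"twist": 0},{"tx": 0,"ty": 0.15,"tz": 0,"twist": 0},{"tx": 0,"ty": 0.28,"tz": -0.1,"twist": 0},{"tx": 0.1,"ty": 0.36,"tz": -0.25,"twist": 0},{"tx": 0.25,"ty": 0.36,"tz": -0.4,"twist": 0},{"tx": 0.41,"ty": 0.36,"tz": -0.4,"twist": 0},{"tx": 0.57,"ty": 0.36,"tz": -0.4,"twist": 0},{"tx": 0.73,"ty": 0.36,"tz": -0.4,"twist": 0}])

```text
t: 11.75
eef_pos: [0.4, -0.0365, 0.1633]
ee_rot: [-3.137, 0.002, -1.647]
force: [1.5, -1.3, -0.6]
width: 0.0001
gripper_force: 0.0
```

Emit:
arm_command(commands=[{"tx": 0.1,"ty": 0,"tz": 0,"twist": 0},{"tx": 0.2,"ty": 0,"tz": 0,"twist": 0},{"tx": 0.3,"ty": 0,"tz": 0,"twist": 0},{"tx": 0.35,"ty": 0,"tz": 0,"twist": 0},{"tx": 0.35,"ty": 0,"tz": 0,"twist": 0},{"tx": 0.35,"ty": 0,"tz": 0,"twist": 0},{"tx": 0.35,"ty": 0,"tz": 0,"twist": 0},{"tx": 0.35,"ty": 0,"tz": 0,"twist": 0}])

```text
t: 12.42
eef_pos: [0.3929, -0.1222, 0.1615]
ee_rot: [-3.141, -0.0, -1.649]
force: [1.2, -1.0, -0.2]
width: 0.0005
gripper_force: 0.0
```

Run:
```python
from h import *
save("top","t10.png",(180,155,330,235),5)
for q,z in(("thumb_tab",.052),("lock_pivot",.063),("lock_knob",.063)):
  for l in spot_point(q,"top")[:1]: print(q,l["score"],l["uv"],atz("top",l["uv"],z))
shares([.494,.131,.06])
```

```text
thumb_tab 0.56 [291.7, 195.7] [ 0.53445271 -0.05294984  0.052     ]
lock_pivot 0.8 [245.7, 202.0] [0.51957751 0.0645722  0.063     ]
lock_knob 0.7 [221.7, 200.6] [0.52431488 0.1251448  0.063     ]
t 12.6167 pos [ 0.3928 -0.1221  0.1615] yaw -94.5 F [-0.4 -0.3 -1. ] -> share [-1.041 -0.325  0.406] twist None
```

View pics/t10.png

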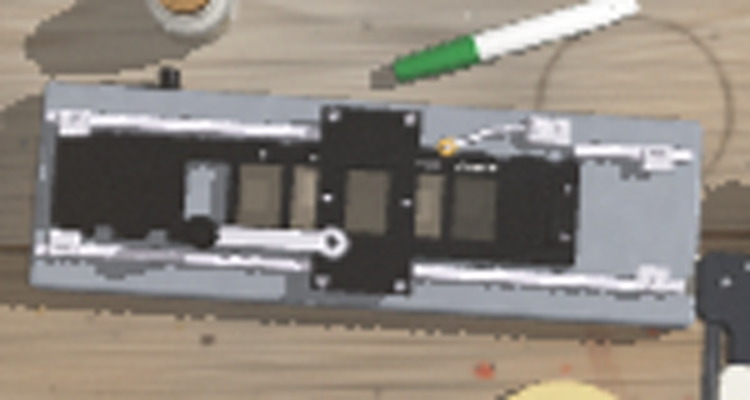

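The lever lies parallel to the gate (pivot (333,241), knob (202,232)) and is shut. The rightmost frame is still about 57 mm from the window, so the carrier is in click three, and the arm is clear.

```bash
python3 -c "
from station import *
print(job_done())"
```

```text
the job is handed in; nothing more can be done
None
```

The job is handed in: the carrier rests in the third click by my measurement (I couldn't read the three dots in the pictures), the lock lever is pushed firmly against its shut stop, and the hand is clear with nothing else touched; no verdict came back.

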